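# Clamp the lane cards in the card press until the torque knob clicks

### The arm

A 6-joint arm with a two-finger parallel gripper is mounted at the origin on a cart in front of the work surface, level with it; the furniture and walls round the work are solid. World frame = base frame: x ahead of the robot, y to its left, z up, the work surface at z = 0. Lengths are in m, angles in rad, forces in N, time in s.
With the tool pointing down it reaches from about 0.35 to 0.8 m from the base axis. Payload 7.3 kg.
Tool frame: the origin (TCP) lies at the very end of the fingers, on their centre line; the grasp point (between the pads) lies 19 mm behind it; z points along the fingers, y is the line along which they close (so a half turn about z gives the same grasp; the last joint's range is limited). The gripper opens to 85 mm and grips with 20 to 120 N. Pads are 22 mm wide; open, the fingers measure 114 mm over their backs; the gripper's body (76 mm by 85 mm) begins 54 mm behind the grasp point. The pads swing forward as they close: fully open they stand 13 mm farther back than shut.
Start: joints at [-0.146, 0.342, 1.524, -0, 1.275, -0.146], TCP at [0.525, 0, 0.231] pointing down, gripper open.
Joint ranges: [-2.53, 2.53], [-0.77, 2.02], [0.04, 2.7], [-1, 4.14], [0.28, 2.66], [-3.11, 3.11]. Speed limits (rad/s): [2.57, 2.57, 3.14, 3.14, 3.14, 3.14].

### API

Orientations are given as a unit quaternion [x, y, z, w].
In Python, from rig import bot, vision gives the robot as it stands.
- The arm moves only by the tool drive_tool, never from a script. Its argument "series" is a list of rows, each an object of numbers: "x", "y", "z": the shift along the tool's x, y, z normalised to -1 to 1, where 1 is 0.5 m; "wx", "wy", "wz": the turn, a rotation vector about the tool's x, y, z normalised to -1 to 1, where 1 is 0.12 rad; "fingers": the finger opening in mm, from 0 to 85.4. A call has exactly 8 rows; each row shifts and turns the commanded pose from where the row before left it, along the tool's axes as they then stand; what a row does not reach is not made up. A row lasts 1/10 s, in which the tool goes at most 50 mm and 8.59 degrees, less where a joint would pass 70% of its speed; a pose out of reach is approached as far as the arm can. A call with a number of a shift or a turn outside -1 to 1 is refused whole. A call with a gripper value outside its range is refused whole. The fingers move at their own pace and stop on an object; "squeeze" is the grip in N (left out, the last holds). Time passes only in rows, so rows that do not move let the fingers close, or fill a call up. It gives the time, the measured TCP pose, the force, the opening and the grip force at its end, in the units of the state.
- bot.sense(): the state, without advancing time (a new reading comes with each control period).
- vision.snapshot(name): name is "scene" or "side" or "wrist"; returns (picture, depth): 420x560x3 uint8, red, green, blue; 420x560 float32, m along the optical axis (not along the pixel's ray), 0 where there is no reading.
- vision.calibration(name): a dict with "vfov" (degrees; the focal length in pixels is half the picture's height over the tangent of half this angle, whatever the lens; pixels are square), "cx", "cy" (the principal point, pixels), "pose" (4x4, takes a point from camera to world coordinates); the wrist camera has in their place "T_tool_cam" (4x4, takes a point from camera to tool coordinates, whose origin is the TCP and whose axes are the flange's). Camera axes: x right, y down, z forward; pixel columns grow to the right and rows downward; lengths in m; the calibration is good to about 2 mm. The wrist camera is an equidistant fisheye: a pixel r from the principal point sees the ray r / f radians off the axis. A picture is of the moment at which its call begins: read the wrist's pose just before it. calibration takes no time and is no camera call.
- bot.hand_in(): hands the job in; it is judged then, once.
The state is a dict: "time_s": time; "qpos": joint angles; "qvel": joint speeds; "joint_torque": joint torques, N m; "ee_pos": TCP position; "orientation": TCP orientation; "ft_force": force on the tool from outside, world axes, zero at the start; "moment": the same for the moment, N m; "width": opening from 0.0 (shut) to 1.0 (fully open); "gripper_force": force on a finger pad.
Only numpy, scipy, OpenCV 4.12 (cv2) and the standard library are available. Lean on these libraries where they do the work, as an engineer would, in place of code of your own. Each camera call takes 0.05 s, during which the arm holds its last target. There are 200 camera calls.

### The job

Put the deck of lane cards lengthwise under the clamp bar of the card press and slide it gently right back against the stop. Then let go of it and tighten the black knob clockwise until its torque clutch clicks, and stop there: forcing the knob on after the click would crush the cards. Leave the deck clamped and leave the coin rolls standing where they are.

Things in the scene. Friction and masses are not known exactly. Their poses are not given: they have to be found in the camera images.
- cards_center (a point): centre (11 mm up) of the loose deck of lane cards: white and blue rigid block 56 x 88 x 22 mm, about 0.12 kg. Its y axis runs along the 88 mm length, x across the width, z up; both ends are alike. It starts flat on the desk, left of the press, its length roughly along world x. Grasp it across the 56 mm width, about 22 mm from its robot-side end, so that the hand stays clear of the press.
- card_press: card press, blue screw housing on a dark base, fixed to the desk; place and yaw differ from start to start. Origin on the desk under the foot of the stop face, x away from the robot (the way the deck goes in), y left. Housing x = 6 to 68 mm, 72 mm wide, 58 mm high. Floor 8 mm over the desk, 96 mm wide from x = -44 mm back; in front a 40 mm wide tongue to x = -82 mm, fingers fit beside it.
- stop_face (a point): foot of the back stop's face at mid width, on the press's floor (8 mm above the desk); axes as card_press. A deck that is home has its centre at x = -44, y = 0, z = 11 mm here. Side rails 11 mm high stand 62 mm apart (3 mm free on each side of the deck) from x = -4 to -30 mm and flare to about 72 mm apart at x = -42 mm.
- back_stop: steel plate the deck is pushed against, 60 mm wide, 20 mm high; origin on the desk under the middle of its face, axes as card_press. A light touch is enough; 25 N would be ramming it.
- clamp_bar: aluminium clamp bar, black rubber sole, 34 mm wide, 11 mm thick, reaching 35 mm forward of the stop face; origin on its underside over the stop face. It stays level and comes down 4 mm per radian of the collar. At the start its underside is 5 to 8 mm above the top of a deck lying on the floor. Do not push on it. It bears on the deck with some 20 N at the click; 60 N would crush the cards.
- collar_mark (a point): centre of the top of the aluminium collar under the knob, 37 mm behind the stop face on the knob's axis, 66 mm above the desk; collar 48 mm across. It turns with the screw; its own -x axis points along its red line, z up. The screw drags with about 0.15 N m and stays where it is left.
- knob_grip (a point): point on the axis of the black knob, 90 mm above the desk, 9 mm under its top: middle of a good grip, fingertips then clear the collar. Upright round fluted knob 39 to 42 mm across, 30 mm high (69 to 99 mm above the desk). Clockwise from above tightens. -x axis along its white line, z up. Grasp at any yaw; turn at most 1.5 rad a grasp, then regrasp.
- knob_mark (a point): end of the white line on top of the knob, 17 mm from its axis, 99 mm above the desk; shows the click. Before the click it stands over the collar's red line (x = -17, y = 0 mm in the frame of collar_mark) and knob and collar turn together; after it, 40 degrees clockwise of the red line (x = -13, y = +11 mm), and it stays there.
- knob: origin on its axis at its underside. Clockwise it first turns with the collar, at about 0.15 N m while moving, for 1.3 to 2 rad until the bar meets the deck; at about 0.22 N m the clutch lets go and the knob turns 40 degrees on alone, its torque falling through zero at 30 degrees, then pulling it on: the click. Let go before 30 degrees it springs back. After 40 it is solid, clamping rises fast.
- coin_roll_a: bystander: upright brown paper coin roll with a red band, 26 mm across, 52 mm high, origin at its underside; leave it alone
- coin_roll_b: bystander: upright bluish paper coin roll with a red band, 26 mm across, 52 mm high, origin at its underside; leave it alone
Mind the look-alikes: they are no part of the job. Of the things like the part that bears cards_center, leave any that is pink or turquoise; of the rest the larger one is meant.

How it is judged:
On the way, in this order (a step that is already met when the one before it is completed fails the run):
1. the deck lies flat in the press, against the back stop (x of cards_center in the frame of stop_face above -0.0475 m and y of cards_center in the frame of stop_face between -0.006 and 0.006 m and z of cards_center in the frame of stop_face below 0.014 m and angle between the y axis of cards_center and the x axis of stop_face, either way round below 0.12 rad), for 0.2 s.
2. the knob has clicked and the clamp bar bears on the deck (y of knob_mark in the frame of collar_mark above 0.0095 m and contact force between clamp_bar and anything else above 8 N), for 0.2 s.
At the end, for the whole second after the job is handed in: The deck lies flat on the press's floor, far end within 3.5 mm of the back stop, within 6 mm of the middle and 0.12 rad of straight; the clamp bar bears on it with over 8 N; the knob has clicked: white line about 40 degrees clockwise of the red one (over 9.5 mm to the side) (all of step 1 and all of step 2); the robot touches nothing.
It fails at once if the knob is forced on after the click: the clamp bar presses with more than 60 N (contact force between clamp_bar and anything else above 60 N).
It fails at once if the back stop is rammed with more than 25 N (contact force between back_stop and anything else above 25 N).
It fails at once if the clamp bar is pushed by the robot with more than 15 N (contact force between clamp_bar and the arm above 15 N).
It fails at once if a coin roll is displaced by more than 30 mm (distance of any of coin_roll_a, coin_roll_b from where it was at the start of the episode above 0.03 m).
It also fails if it takes over 72 s, if anything falls off the work surface, if the arm or the gripper's body presses on something with over 40 N, if the wrist force passes 120 N, or if a joint passes its speed limit or range.

## Working session

There is one attempt and no reset: what is moved stays moved. The work goes in short steps, Python scripts to look and compute and a tool call to move; the robot and the scene stay as the last step left them, time stands still between calls to the robot, and variables do not carry over. Pictures are saved under pics/ and viewed, at most 10 in all, crops included, and the job is handed in when it is done.

Besides the shell and the picture viewer there is one more tool, called after ">>>" as name(argument=value, ...) on one line, values as JSON. drive_tool: Moves the arm, as the interface text tells. Its arguments: {"type":"object","properties":{"series":{"type":"array"},"squeeze":{"type":"number"}},"required":["series"]}

```bash
mkdir -p pics; cat > h.py <<'E'
import numpy as np, cv2
from rig import bot, vision
from scipy.spatial.transform import Rotation as R
def cloud(name):
    s=bot.sense(); img,d=vision.snapshot(name); c=vision.calibration(name)
    h,w=d.shape; f=h/2/np.tan(np.radians(c['vfov'])/2)
    u,v=np.meshgrid(np.arange(w),np.arange(h)); x=(u-c['cx'])/f; y=(v-c['cy'])/f
    if 'pose' in c: T=np.array(c['pose'])
    else:
        r=np.hypot(x,y); k=np.where(r>1e-6,np.tan(np.minimum(r,1.5))/np.maximum(r,1e-6),1); x=x*k;y=y*k
        Tt=np.eye(4);Tt[:3,:3]=R.from_quat(s['orientation']).as_matrix();Tt[:3,3]=s['ee_pos'];T=Tt@np.array(c['T_tool_cam'])
    P=np.stack([x*d,y*d,d],-1)@T[:3,:3].T+T[:3,3]; P[d==0]=np.nan
    return img,P
E
python3 - <<'E'
from h import *
s=bot.sense();print(s)
for n in('scene','side','wrist'):
    i,P=cloud(n);np.savez(f'pics/{n}0.npz',i=i,P=P)
    cv2.imwrite(f'pics/{n}0.png',i[...,::-1])
a=[cv2.imread(f'pics/{n}0.png') for n in('scene','wrist')]
print(vision.calibration('wrist'))
E
```

```text
{'time_s': 0.0, 'qpos': array([-1.45962394e-01,  3.42725032e-01,  1.52499963e+00,  2.95891700e-05,
        1.27539087e+00, -1.46012470e-01]), 'qvel': array([-4.14078533e-04, -5.43829081e-04, -2.47780576e-04,  1.05451101e-05,
        9.70731449e-08,  2.29474364e-04]), 'joint_torque': array([ 5.72253757e-04, -4.33677435e+01, -2.46005630e+01, -7.37992127e-05,
        7.83137977e-03, -1.18290802e-05]), 'ee_pos': array([5.24611223e-01, 1.08124765e-04, 2.30630824e-01]), 'orientation': array([ 7.07091925e-01,  7.07121227e-01, -4.43014604e-04, -6.19461003e-04]), 'ft_force': array([-0.26594192,  0.04924201,  0.05034701]), 'moment': array([-0.02654503, -0.00695997, -0.00133988]), 'gripper_force': 0.0, 'width': 1.0020007510838844}
{'vfov': 65.70646984690485, 'cx': 279.94014284571676, 'cy': 213.06950530345995, 'T_tool_cam': array([[-3.39178305e-04, -9.59829909e-01, -2.80582307e-01,
         7.09887810e-02],
       [ 9.99997965e-01, -8.83520928e-04,  1.81355768e-03,
        -8.51826309e-04],
       [-1.98860724e-03, -2.80581121e-01,  9.59828256e-01,
        -1.42572605e-01],
       [ 0.00000000e+00,  0.00000000e+00,  0.00000000e+00,
         1.00000000e+00]])}
```

View pics/scene0.png

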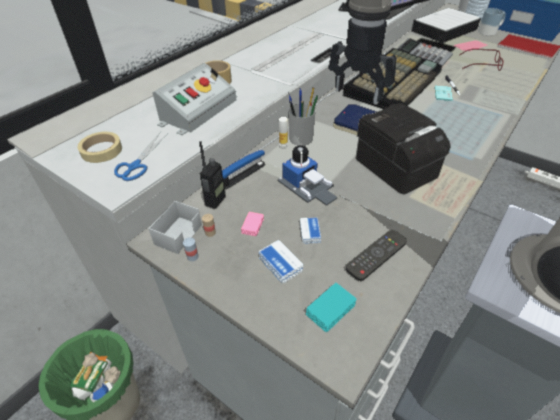

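View pics/wrist0.png

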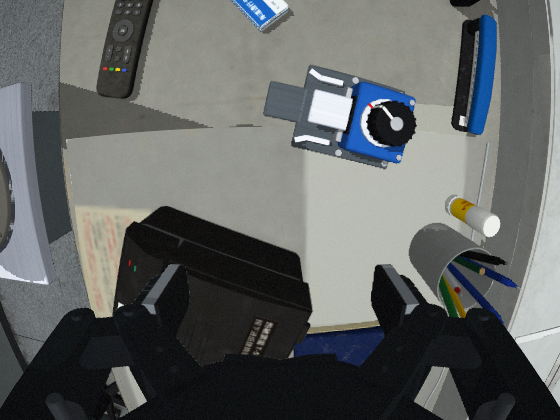

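The scene shows the press at (305,175), the large white/blue deck at (281,261), its small twin at (310,230), pink at (253,224), turquoise at (331,306) and the coin rolls at (190,248) and (209,225). The wrist view shows the press from above: knob at (393,123), bar at (330,110). Next I'll measure them.

```bash
python3 - <<'E'
from h import *
S=np.load('pics/scene0.npz');W=np.load('pics/wrist0.npz')
def rect(P,m,z):
    q=P[m]; q=q[np.isfinite(q).all(1)]
    q=q[(q[:,2]>z[0])&(q[:,2]<z[1])]
    r=cv2.minAreaRect((q[:,:2]*1000).astype(np.float32));return len(q),np.round(r[0],1),np.round(r[1],1),round(r[2],1),np.round(np.median(q,0),4)
def box(sh,u0,u1,v0,v1):
    m=np.zeros(sh,bool);m[v0:v1,u0:u1]=1;return m
P=S['P'];sh=P.shape[:2]
desk=P[box(sh,240,262,270,290)];print('desk z',np.nanmedian(desk,0))
for n,b in dict(deck=(256,305,238,284),small=(297,324,214,246),ra=(200,218,209,238),rb=(181,200,232,262)).items():
    for z in ((0.015,0.03),(0.017,0.06)): print(n,z,rect(P,box(sh,*b),z))
for nm,D,b in(('S',S,(275,345,140,206)),('W',W,(260,420,60,170))):
    P=D['P'];i=D['i'].astype(int);m=box(sh,*b)
    print(nm,'knob',rect(P,m,(.092,.106)))
    print(nm,'housing',rect(P,m,(.052,.063)))
    print(nm,'base',rect(P,m,(.005,.012)), rect(P,m,(.005,.024)))
    bm=m&(i[...,2]>i[...,0]+60);print(nm,'blue',rect(P,bm,(.05,.066)))
    wm=m&(i.min(-1)>180);print(nm,'white bar',rect(P,wm,(.03,.056)))
    print(nm,'white line',rect(P,wm,(.092,.106)))
    rm=m&(i[...,0]>i[...,1]+80);print(nm,'red',rect(P,rm,(.05,.08)))
c=W['i'][50:180,250:430];c=cv2.resize(c,None,fx=4,fy=4,interpolation=cv2.INTER_CUBIC)
d=S['i'][205:295,230:340];d=cv2.resize(d,(720,590))
cv2.imwrite('pics/c1.png',c[...,::-1])
E
```

```text
desk z [0.52463874 0.40049526 0.00074986]
deck (0.015, 0.03) (917, array([490.6, 308.9]), array([106.6,  90.1]), 71.2, array([0.4953, 0.3343, 0.023 ]))
deck (0.017, 0.06) (904, array([490.6, 308.9]), array([106.6,  90.1]), 71.2, array([0.4955, 0.3339, 0.023 ]))
small (0.015, 0.03) (374, array([497.8, 217.1]), array([41.7, 65.5]), 39.8, array([0.4971, 0.2183, 0.0174]))
small (0.017, 0.06) (235, array([497.7, 217.9]), array([40.9, 64.2]), 40.0, array([0.4972, 0.2189, 0.0179]))
ra (0.015, 0.03) (55, array([694.8, 356.9]), array([49.2, 20.1]), 1.9, array([0.6755, 0.3601, 0.0217]))
ra (0.017, 0.06) (196, array([693.4, 349.8]), array([25.1, 48.2]), 61.0, array([0.6783, 0.3587, 0.0439]))
rb (0.015, 0.03) (70, array([679.8, 428.6]), array([23.3, 55.4]), 83.0, array([0.6585, 0.4325, 0.0231]))
rb (0.017, 0.06) (240, array([679.6, 428.4]), array([25.7, 55.7]), 85.8, array([0.6609, 0.432 , 0.0425]))
S knob (153, array([624.9,  75. ]), array([37.3, 40.6]), 5.0, array([0.6235, 0.0788, 0.0992]))
S housing (276, array([624.8,  76.3]), array([71., 66.]), 77.6, array([0.6105, 0.0947, 0.0582]))
S base 
[... 616 characters left out ...]
 array([0.623 , 0.0722, 0.0991]))
W housing (2162, array([623.7,  72.5]), array([72.8, 64.1]), 78.4, array([0.6104, 0.0703, 0.0579]))
W base (3945, array([584. ,  80.8]), array([ 96.7, 154. ]), 77.7, array([0.5575, 0.0863, 0.008 ])) (4455, array([584. ,  80.8]), array([ 96.7, 154. ]), 77.7, array([0.5598, 0.0863, 0.0082]))
W blue (1935, array([624.5,  72.2]), array([71.8, 61.8]), 77.9, array([0.6111, 0.0674, 0.0579]))
W white bar (1235, array([574.1,  83.4]), array([32.9, 39.2]), 77.8, array([0.574 , 0.0832, 0.0466]))
W white line (154, array([621.4,  78.3]), array([10.5, 24.7]), 29.4, array([0.6235, 0.0737, 0.0999]))
W red (12, array([610. ,  88.5]), array([1.6, 4.2]), 40.1, array([0.61  , 0.0884, 0.0663]))
  return _methods._mean(a, axis=axis, dtype=dtype,
  ret = um.true_divide(
```

View pics/c1.png

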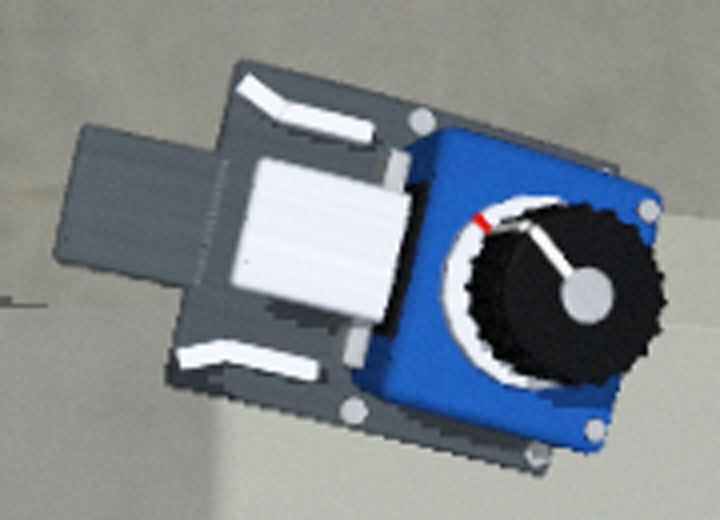

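The crop shows the tongue on the left, the bar in the middle, and white and red lines aligned at (480,225). Press yaw is about -12.3°, stop at about (0.588,0.080), knob axis at (0.624,0.072), all consistent with the given sizes. I'll move over the deck for a closer measurement.

>>> drive_tool(series=[{"x":0.075,"y":-0.016},{"x":0.075,"y":-0.016},{"x":0.075,"y":-0.016},{"x":0.075,"y":-0.016},{"x":0.075,"y":-0.016},{"x":0.075,"y":-0.016},{"x":0.075,"y":-0.016},{"x":0.075,"y":-0.016}])

```text
invalid input
```

>>> drive_tool(series=[{"wz":-1},{"wz":-1},{"wz":-1},{"wz":-1},{"wz":-1},{"wz":-1},{"wz":-1},{"wz":-1}])

```text
invalid input
```

```bash
python3 - <<'E'
from h import *
s=bot.sense();print(s['time_s'],s['qpos'],s['ee_pos'])
i,P=cloud('wrist');np.savez('pics/w1.npz',i=i,P=P,q=s['orientation'],p=s['ee_pos']);cv2.imwrite('pics/w1.png',i[...,::-1])
m=(np.nan_to_num(P[...,2])>.014)&(np.nan_to_num(P[...,2])<.03)
n,l,st,_=cv2.connectedComponentsWithStats(m.astype(np.uint8))
for k in range(1,n):
    if st[k,4]>300:
        q=P[l==k];r=cv2.minAreaRect((q[:,:2]*1000).astype(np.float32))
        print(st[k],np.round(r[0],1),np.round(r[1],1),round(r[2],1),np.nanmedian(q[:,2]).round(4),i[l==k].mean(0).round())
E
```

```text
0.15 [-1.46007050e-01  3.42569794e-01  1.52482285e+00 -1.55237920e-06
  1.27544367e+00 -1.45996531e-01] [5.24674321e-01 6.59792213e-05 2.30773117e-01]
[  96    0   54   98 3264] [336.  169.7] [122.2  48.9] 78.0 0.0167 [61. 61. 56.]
[232   0  56  28 882] [502.9 207.3] [42.2 48.5] 39.8 0.0166 [112. 158. 211.]
[ 492    0   28  257 1876] [825.8  82.7] [  4.4 356.9] 0.0 0.0221 [95. 97. 95.]
[465  19  14 105 422] [755.1 147.4] [134.    7.4] 84.2 0.024 [85. 86. 85.]
[153 208 147  56 749] [463.1 -57. ] [  6. 182.] 69.5 0.0222 [16. 15. 15.]
[411 225  43  48 328] [708.8 -72.6] [71.2 29.4] 55.9 0.0226 [84. 86. 84.]
[ 293  325   92   42 2217] [ 605.1 -229.9] [125.5  63.9] 2.5 0.0257 [25. 35. 68.]
```

View pics/w1.png

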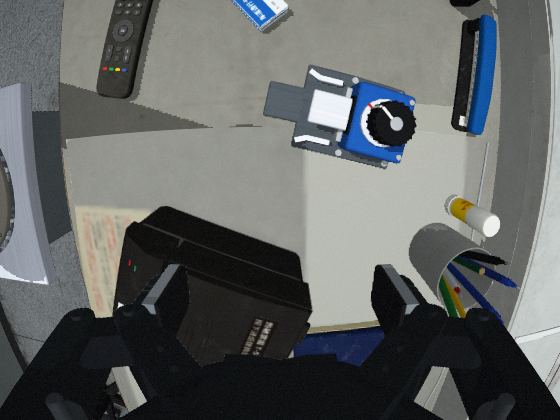

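The arm didn't move (same view as before). The call was probably refused because every row needs all its fields.

>>> drive_tool(series=[{"x":0.075,"y":-0.016,"z":0,"wx":0,"wy":0,"wz":0,"fingers":85},{"x":0.075,"y":-0.016,"z":0,"wx":0,"wy":0,"wz":0,"fingers":85},{"x":0.075,"y":-0.016,"z":0,"wx":0,"wy":0,"wz":0,"fingers":85},{"x":0.075,"y":-0.016,"z":0,"wx":0,"wy":0,"wz":0,"fingers":85},{"x":0.075,"y":-0.016,"z":0,"wx":0,"wy":0,"wz":0,"fingers":85},{"x":0.075,"y":-0.016,"z":0,"wx":0,"wy":0,"wz":0,"fingers":85},{"x":0.075,"y":-0.016,"z":0,"wx":0,"wy":0,"wz":0,"fingers":85},{"x":0.075,"y":-0.016,"z":0,"wx":0,"wy":0,"wz":0,"fingers":85}], squeeze=30)

```text
time_s: 1.0
ee_pos: [0.4604, 0.3015, 0.2312]
orientation: [0.707, 0.707, -0.0, 0.0]
ft_force: [0.3, 0.5, -0.4]
width: 0.997
gripper_force: 0.0
```

>>> drive_tool(series=[{"x":0,"y":0,"z":0,"wx":0,"wy":0,"wz":-1,"fingers":85},{"x":0,"y":0,"z":0,"wx":0,"wy":0,"wz":-1,"fingers":85},{"x":0,"y":0,"z":0,"wx":0,"wy":0,"wz":-1,"fingers":85},{"x":0,"y":0,"z":0,"wx":0,"wy":0,"wz":-1,"fingers":85},{"x":0,"y":0,"z":0,"wx":0,"wy":0,"wz":-1,"fingers":85},{"x":0,"y":0,"z":0,"wx":0,"wy":0,"wz":-1,"fingers":85},{"x":0,"y":0,"z":0,"wx":0,"wy":0,"wz":-1,"fingers":85},{"x":0,"y":0,"z":0,"wx":0,"wy":0,"wz":-1,"fingers":85}])

```text
time_s: 1.8
ee_pos: [0.4609, 0.3, 0.2311]
orientation: [0.298, 0.954, -0.0, -0.0]
ft_force: [-0.2, -0.4, -0.1]
width: 0.993
gripper_force: 0.0
```

```bash
cat > m.py <<'E'
from h import *
s=bot.sense();print(s['time_s'],s['qpos'].round(3),s['ee_pos'],s['orientation'].round(4))
i,P=cloud('wrist');cv2.imwrite('pics/w2.png',i[...,::-1])
z=np.nan_to_num(P[...,2])
m=(z>.014)&(z<.03)
n,l,st,_=cv2.connectedComponentsWithStats(m.astype(np.uint8))
for k in range(1,n):
    if st[k,4]>300:
        q=P[l==k];r=cv2.minAreaRect((q[:,:2]*1000).astype(np.float32))
        print(st[k],np.round(r[0],1),np.round(r[1],1),round(r[2],1),np.nanmedian(q[:,2]).round(4),i[l==k].mean(0).round())
E
python3 m.py
```

```text
1.8 [ 0.438  0.388  1.455 -0.     1.299 -0.527] [0.46086696 0.29998153 0.23106599] [ 2.983e-01  9.545e-01 -2.000e-04 -2.000e-04]
[ 223   35   93   77 4081] [351.7 361. ] [87.6 56.8] 80.0 0.0223 [  1. 163. 164.]
[  89  110  121   87 4857] [340. 190.] [163.7  48.2] 78.0 0.0172 [49. 48. 44.]
[ 286  154   67   85 3722] [496.4 329.1] [56.5 87.8] 73.4 0.0227 [116. 151. 193.]
[ 218  221   44   56 1705] [497.1 214.3] [42.4 66. ] 39.6 0.0171 [114. 150. 192.]
[ 10 267  75  41 460] [366.4 -71.7] [145.6  56.1] 40.4 0.0219 [12. 11. 11.]
[ 311  270   49   47 1142] [617.3 276.9] [38.5 60.8] 21.6 0.0157 [173.  88. 118.]
[ 92 398  30  22 367] [ 630.9 -225.7] [50.5 76.1] 23.8 0.0263 [15. 22. 44.]
```

>>> drive_tool(series=[{"x":0.0042,"y":0.0187,"z":0.08,"wx":0,"wy":0,"wz":0,"fingers":85},{"x":0.0042,"y":0.0187,"z":0.08,"wx":0,"wy":0,"wz":0,"fingers":85},{"x":0.0042,"y":0.0187,"z":0.08,"wx":0,"wy":0,"wz":0,"fingers":85},{"x":0.0042,"y":0.0187,"z":0.08,"wx":0,"wy":0,"wz":0,"fingers":85},{"x":0,"y":0,"z":0,"wx":0,"wy":0,"wz":-0.88,"fingers":85},{"x":0,"y":0,"z":0,"wx":0,"wy":0,"wz":-0.88,"fingers":85},{"x":0,"y":0,"z":0,"wx":0,"wy":0,"wz":-0.88,"fingers":85},{"x":0,"y":0,"z":0,"wx":0,"wy":0,"wz":0,"fingers":85}])

```text
time_s: 2.65
ee_pos: [0.4755, 0.3355, 0.071]
orientation: [0.147, 0.989, -0.0, -0.0]
ft_force: [0.1, -0.4, -0.4]
width: 0.996
gripper_force: 0.0
```

```bash
python3 m.py | grep -v ' \[-*[0-9.]* *-[0-9.]*\]'
```

```text
2.65 [ 0.483  0.611  1.561 -0.     0.97  -0.793] [0.47548437 0.33546085 0.07098235] [ 1.469e-01  9.891e-01 -2.000e-04 -2.000e-04]
[  185     0   155    87 11450] [351.5 361.3] [88.2 56.2] 79.9 0.0223 [  1. 153. 154.]
[   0   62  133   98 8417] [342.7 204.5] [134.2  47.7] 78.0 0.0173 [42. 40. 38.]
[  236   201    90   123 10175] [497.  329.3] [56.2 88.4] 73.2 0.0226 [107. 138. 176.]
[ 104  254   58   63 1440] [490.2 209.9] [27.3 66.2] 37.5 0.017 [ 45.  93. 156.]
[420 374  28  27 337] [657.2 424.3] [13.2 25.6] 18.6 0.0229 [73. 38. 36.]
[ 97 388  24  32 310] [606.2 109.1] [10.6 47.5] 76.4 0.0208 [23. 38. 61.]
```

View pics/w2.png

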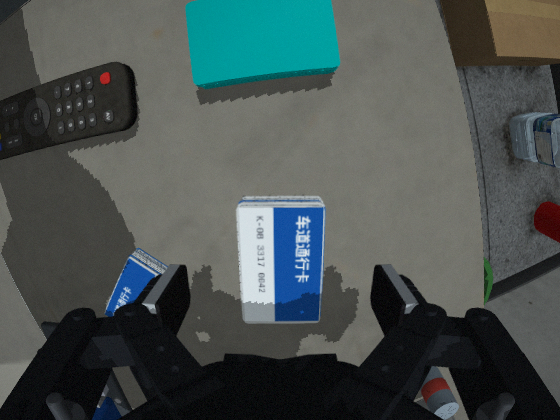

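The deck is at (280,260), centred between the open fingers, and its robot-side end points up in the image. Both match the plan, so I'll descend and grip.

>>> drive_tool(series=[{"x":0,"y":0,"z":0.06,"wx":0,"wy":0,"wz":0,"fingers":85},{"x":0,"y":0,"z":0.06,"wx":0,"wy":0,"wz":0,"fingers":85},{"x":0,"y":0,"z":0.016,"wx":0,"wy":0,"wz":0,"fingers":85},{"x":0,"y":0,"z":0,"wx":0,"wy":0,"wz":0,"fingers":50},{"x":0,"y":0,"z":0,"wx":0,"wy":0,"wz":0,"fingers":50},{"x":0,"y":0,"z":0,"wx":0,"wy":0,"wz":0,"fingers":50},{"x":0,"y":0,"z":0,"wx":0,"wy":0,"wz":0,"fingers":50},{"x":0,"y":0,"z":0,"wx":0,"wy":0,"wz":0,"fingers":50}], squeeze=30)

```text
time_s: 3.5
ee_pos: [0.4765, 0.3359, 0.0047]
orientation: [0.147, 0.989, 0.001, 0.001]
ft_force: [-0.7, -0.2, 6.6]
width: 0.638
gripper_force: 34.1
```

>>> drive_tool(series=[{"x":0,"y":0,"z":-0.05,"wx":0,"wy":0,"wz":0,"fingers":50},{"x":0,"y":0,"z":-0.05,"wx":0,"wy":0,"wz":0,"fingers":50},{"x":-0.0222,"y":-0.089,"z":0,"wx":0,"wy":0,"wz":0,"fingers":50},{"x":-0.0222,"y":-0.089,"z":0,"wx":0,"wy":0,"wz":0,"fingers":50},{"x":-0.0222,"y":-0.089,"z":0,"wx":0,"wy":0,"wz":0,"fingers":50},{"x":-0.0222,"y":-0.089,"z":0,"wx":0,"wy":0,"wz":0,"fingers":50},{"x":-0.0222,"y":-0.089,"z":0,"wx":0,"wy":0,"wz":0,"fingers":50},{"x":0,"y":0,"z":0,"wx":0,"wy":0,"wz":-0.65,"fingers":50}])

```text
time_s: 4.3
ee_pos: [0.4638, 0.1019, 0.0535]
orientation: [0.11, 0.994, -0.001, -0.0]
ft_force: [-0.8, 0.3, -1.1]
width: 0.64
gripper_force: 33.2
```

>>> drive_tool(series=[{"x":0,"y":0,"z":0.02,"wx":0,"wy":0,"wz":0,"fingers":50},{"x":0,"y":0,"z":0,"wx":0,"wy":0,"wz":0,"fingers":50},{"x":0,"y":0,"z":0,"wx":0,"wy":0,"wz":0,"fingers":50},{"x":0,"y":0,"z":0,"wx":0,"wy":0,"wz":0,"fingers":50},{"x":0,"y":0,"z":0,"wx":0,"wy":0,"wz":0,"fingers":50},{"x":0,"y":0,"z":0,"wx":0,"wy":0,"wz":0,"fingers":50},{"x":0,"y":0,"z":0,"wx":0,"wy":0,"wz":0,"fingers":50},{"x":0,"y":0,"z":0,"wx":0,"wy":0,"wz":0,"fingers":50}])

```text
time_s: 5.1
ee_pos: [0.4643, 0.1065, 0.0434]
orientation: [0.108, 0.994, 0.0, 0.0]
ft_force: [0.6, -0.4, -0.4]
width: 0.642
gripper_force: 33.2
```

```bash
python3 - <<'E'
from h import *
s=bot.sense();print(s['time_s'],s['qpos'].round(3),s['ee_pos'],s['orientation'].round(4),s['width'])
i,P=cloud('wrist');cv2.imwrite('pics/w3.png',i[...,::-1]);np.savez('pics/w3.npz',i=i,P=P)
i2,P2=cloud('scene');np.savez('pics/s3.npz',i=i2,P=P2)
for n,Q,I in(('W',P,i),('S',P2,i2)):
    x,y=Q[...,0],Q[...,1]
    m=(x>.43)&(x<.56)&(y>.06)&(y<.15)&(Q[...,2]>.05)&(Q[...,2]<.09)&(I.astype(int)[...,2]>110)
    q=Q[m];r=cv2.minAreaRect((q[:,:2]*1000).astype(np.float32));print(n,len(q),r,np.percentile(q[:,2],[5,50,95]))
E
```

```text
5.1 [ 0.065  0.505  1.885 -0.     0.751 -1.29 ] [0.46428134 0.10654948 0.04337616] [1.077e-01 9.942e-01 0.000e+00 1.000e-04] 0.6422655808737081
W 8761 ((472.15093994140625, 104.4083480834961), (64.59314727783203, 62.992897033691406), 78.12548065185547) [0.05783562 0.06117821 0.06220251]
S 385 ((480.29925537109375, 116.56214904785156), (98.74425506591797, 66.7896728515625), 24.130538940429688) [0.0511606  0.06093441 0.06549154]
```

View pics/w3.png

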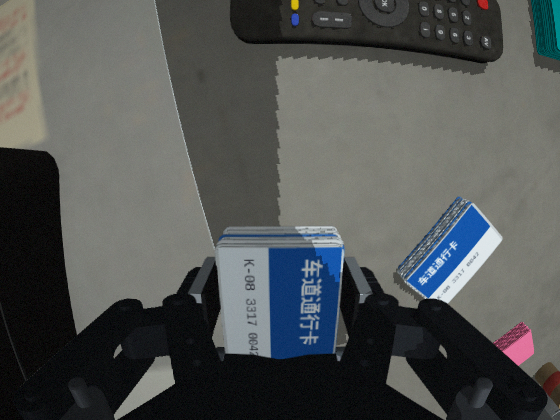

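The deck is held square at (280,290), its top at 61 mm as expected. It lies 107 mm in front of the stop face and within 1 mm of the press's centreline. Next I'll lower it to just above floor height and slide it partly in.

>>> drive_tool(series=[{"x":0,"y":0.001,"z":0.029,"wx":0,"wy":0,"wz":0,"fingers":50},{"x":0,"y":0,"z":0.029,"wx":0,"wy":0,"wz":0,"fingers":50},{"x":0,"y":0,"z":0,"wx":0,"wy":0,"wz":0,"fingers":50},{"x":-0.02,"y":0,"z":0,"wx":0,"wy":0,"wz":0,"fingers":50},{"x":-0.02,"y":0,"z":0,"wx":0,"wy":0,"wz":0,"fingers":50},{"x":-0.02,"y":0,"z":0,"wx":0,"wy":0,"wz":0,"fingers":50},{"x":0,"y":0,"z":0,"wx":0,"wy":0,"wz":0,"fingers":50},{"x":0,"y":0,"z":0,"wx":0,"wy":0,"wz":0,"fingers":50}])

```text
time_s: 6.0
ee_pos: [0.4938, 0.1003, 0.0144]
orientation: [0.108, 0.994, 0.0, 0.0]
ft_force: [0.5, -0.7, -1.3]
width: 0.644
gripper_force: 33.3
```

>>> drive_tool(series=[{"x":-0.006,"y":0,"z":0,"wx":0,"wy":0,"wz":0,"fingers":50},{"x":-0.006,"y":0,"z":0,"wx":0,"wy":0,"wz":0,"fingers":50},{"x":-0.006,"y":0,"z":0,"wx":0,"wy":0,"wz":0,"fingers":50},{"x":-0.006,"y":0,"z":0,"wx":0,"wy":0,"wz":0,"fingers":50},{"x":-0.006,"y":0,"z":0,"wx":0,"wy":0,"wz":0,"fingers":50},{"x":0,"y":0,"z":0,"wx":0,"wy":0,"wz":0,"fingers":50},{"x":0,"y":0,"z":0,"wx":0,"wy":0,"wz":0,"fingers":50},{"x":0,"y":0,"z":0,"wx":0,"wy":0,"wz":0,"fingers":50}])

```text
time_s: 6.8
ee_pos: [0.5081, 0.0973, 0.0143]
orientation: [0.108, 0.994, -0.0, -0.0]
ft_force: [0.3, 0.2, -2.2]
width: 0.644
gripper_force: 33.3
```

>>> drive_tool(series=[{"x":-0.005,"y":0,"z":0,"wx":0,"wy":0,"wz":0,"fingers":50},{"x":-0.005,"y":0,"z":0,"wx":0,"wy":0,"wz":0,"fingers":50},{"x":-0.005,"y":0,"z":0,"wx":0,"wy":0,"wz":0,"fingers":50},{"x":-0.005,"y":0,"z":0,"wx":0,"wy":0,"wz":0,"fingers":50},{"x":-0.005,"y":0,"z":0,"wx":0,"wy":0,"wz":0,"fingers":50},{"x":0,"y":0,"z":0.002,"wx":0,"wy":0,"wz":0,"fingers":50},{"x":0,"y":0,"z":0,"wx":0,"wy":0,"wz":0,"fingers":50},{"x":0,"y":0,"z":0,"wx":0,"wy":0,"wz":0,"fingers":50}])

```text
time_s: 7.6
ee_pos: [0.5203, 0.0946, 0.0132]
orientation: [0.108, 0.994, -0.0, -0.0]
ft_force: [0.1, 0.9, -1.4]
width: 0.645
gripper_force: 33.3
```

>>> drive_tool(series=[{"x":-0.001,"y":0,"z":0,"wx":0,"wy":0,"wz":0,"fingers":50},{"x":-0.001,"y":0,"z":0,"wx":0,"wy":0,"wz":0,"fingers":50},{"x":-0.001,"y":0,"z":0,"wx":0,"wy":0,"wz":0,"fingers":50},{"x":-0.001,"y":0,"z":0,"wx":0,"wy":0,"wz":0,"fingers":50},{"x":0,"y":0,"z":0,"wx":0,"wy":0,"wz":0,"fingers":50},{"x":0,"y":0,"z":0,"wx":0,"wy":0,"wz":0,"fingers":50},{"x":0,"y":0,"z":0,"wx":0,"wy":0,"wz":0,"fingers":50},{"x":0,"y":0,"z":0,"wx":0,"wy":0,"wz":0,"fingers":50}])

```text
time_s: 8.4
ee_pos: [0.5225, 0.0942, 0.0133]
orientation: [0.108, 0.994, -0.0, 0.0]
ft_force: [0.1, 0.2, -1.0]
width: 0.643
gripper_force: 33.3
```

>>> drive_tool(series=[{"x":0,"y":0,"z":0,"wx":0,"wy":0,"wz":0,"fingers":50},{"x":-0.001,"y":0,"z":0,"wx":0,"wy":0,"wz":0,"fingers":50},{"x":0,"y":0,"z":0,"wx":0,"wy":0,"wz":0,"fingers":50},{"x":-0.001,"y":0,"z":0,"wx":0,"wy":0,"wz":0,"fingers":50},{"x":0,"y":0,"z":0,"wx":0,"wy":0,"wz":0,"fingers":50},{"x":-0.001,"y":0,"z":0,"wx":0,"wy":0,"wz":0,"fingers":50},{"x":0,"y":0,"z":0,"wx":0,"wy":0,"wz":0,"fingers":50},{"x":0,"y":0,"z":0,"wx":0,"wy":0,"wz":0,"fingers":50}], squeeze=20)

```text
time_s: 9.2
ee_pos: [0.5239, 0.0939, 0.0133]
orientation: [0.108, 0.994, 0.0, 0.0]
ft_force: [0.0, -0.1, -1.5]
width: 0.642
gripper_force: 33.3
```

>>> drive_tool(series=[{"x":-0.001,"y":0,"z":0,"wx":0,"wy":0,"wz":0,"fingers":50},{"x":0,"y":0,"z":0,"wx":0,"wy":0,"wz":0,"fingers":50},{"x":-0.001,"y":0,"z":0,"wx":0,"wy":0,"wz":0,"fingers":50},{"x":0,"y":0,"z":0,"wx":0,"wy":0,"wz":0,"fingers":50},{"x":0,"y":0,"z":0,"wx":0,"wy":0,"wz":0,"fingers":50},{"x":0,"y":0,"z":0,"wx":0,"wy":0,"wz":0,"fingers":50},{"x":0,"y":0,"z":0,"wx":0,"wy":0,"wz":0,"fingers":50},{"x":0,"y":0,"z":0,"wx":0,"wy":0,"wz":0,"fingers":50}])

```text
time_s: 10.0
ee_pos: [0.5249, 0.0936, 0.0133]
orientation: [0.108, 0.994, -0.0, 0.0]
ft_force: [-0.1, 0.6, -1.5]
width: 0.644
gripper_force: 33.3
```

>>> drive_tool(series=[{"x":-0.001,"y":0,"z":0,"wx":0,"wy":0,"wz":0,"fingers":50},{"x":0,"y":0,"z":0,"wx":0,"wy":0,"wz":0,"fingers":50},{"x":-0.001,"y":0,"z":0,"wx":0,"wy":0,"wz":0,"fingers":50},{"x":0,"y":0,"z":0,"wx":0,"wy":0,"wz":0,"fingers":50},{"x":0,"y":0,"z":0,"wx":0,"wy":0,"wz":0,"fingers":50},{"x":0,"y":0,"z":0,"wx":0,"wy":0,"wz":0,"fingers":50},{"x":0,"y":0,"z":0,"wx":0,"wy":0,"wz":0,"fingers":50},{"x":0,"y":0,"z":0,"wx":0,"wy":0,"wz":0,"fingers":50}])

```text
time_s: 10.8
ee_pos: [0.5249, 0.0936, 0.0131]
orientation: [0.108, 0.994, -0.0, -0.001]
ft_force: [-4.8, 2.0, 0.5]
width: 0.642
gripper_force: 33.5
```

```bash
python3 -c "
from rig import bot;s=bot.sense();print(s['ee_pos'],s['ft_force'],s['gripper_force'],s['moment'])"
```

```text
[0.52492444 0.09362839 0.01312049] [-4.77616637  1.96337562  0.48630512] 33.48908722400665 [ 0.22959226  0.73042581 -0.09549845]
```

A 5 N contact at the expected place means the deck is against the stop. I'll set it down, release and rise.

>>> drive_tool(series=[{"x":0,"y":0,"z":0.001,"wx":0,"wy":0,"wz":0,"fingers":50},{"x":0,"y":0,"z":0,"wx":0,"wy":0,"wz":0,"fingers":60},{"x":0,"y":0,"z":0,"wx":0,"wy":0,"wz":0,"fingers":75},{"x":0,"y":0,"z":0,"wx":0,"wy":0,"wz":0,"fingers":85},{"x":0,"y":0,"z":0,"wx":0,"wy":0,"wz":0,"fingers":85},{"x":0,"y":0,"z":-0.03,"wx":0,"wy":0,"wz":0,"fingers":85},{"x":0,"y":0,"z":-0.08,"wx":0,"wy":0,"wz":0,"fingers":85},{"x":0,"y":0,"z":-0.08,"wx":0,"wy":0,"wz":0,"fingers":85}])

```text
time_s: 11.6
ee_pos: [0.5254, 0.0933, 0.1083]
orientation: [0.108, 0.994, -0.0, -0.001]
ft_force: [-0.2, -0.7, -0.4]
width: 0.992
gripper_force: 0.0
```

>>> drive_tool(series=[{"x":0,"y":0,"z":-0.08,"wx":0,"wy":0,"wz":0,"fingers":85},{"x":0,"y":0,"z":-0.08,"wx":0,"wy":0,"wz":0,"fingers":85},{"x":0.04,"y":0,"z":-0.04,"wx":0,"wy":0,"wz":0,"fingers":85},{"x":0,"y":0,"z":0,"wx":0,"wy":0,"wz":0,"fingers":85},{"x":0,"y":0,"z":0,"wx":0,"wy":0,"wz":0,"fingers":85},{"x":0,"y":0,"z":0,"wx":0,"wy":0,"wz":0,"fingers":85},{"x":0,"y":0,"z":0,"wx":0,"wy":0,"wz":0,"fingers":85},{"x":0,"y":0,"z":0,"wx":0,"wy":0,"wz":0,"fingers":85}])

```text
time_s: 12.4
ee_pos: [0.5063, 0.0976, 0.2067]
orientation: [0.108, 0.994, -0.0, -0.001]
ft_force: [0.6, 0.0, -0.2]
width: 0.992
gripper_force: 0.0
```

```bash
cat > k.py <<'E'
from h import *
import sys
s=bot.sense();print(s['time_s'],s['qpos'].round(3),s['ee_pos'],s['orientation'].round(4))
i,P=cloud('wrist');cv2.imwrite(f'pics/{sys.argv[1]}.png',i[...,::-1]);I=i.astype(int)
x,y,z=P[...,0],P[...,1],P[...,2]
near=(x>.48)&(x<.67)&(y>.0)&(y<.16)
def rect(m,n):
    q=P[m&near]
    if len(q)>3:
        r=cv2.minAreaRect((q[:,:2]*1000).astype(np.float32));print(n,len(q),np.round(r[0],1),np.round(r[1],1),round(r[2],1),np.median(q,0).round(4))
rect((z>.094)&(z<.104),'knob');rect((z>.053)&(z<.062),'housing')
rect((z>.026)&(z<.034)&(I[...,2]>100),'deck');rect((z>.038)&(z<.052)&(I.min(-1)>150),'bar')
rect((z>.005)&(z<.012),'base')
rect((z>.094)&(z<.106)&(I.min(-1)>170),'wline');rect((z>.06)&(z<.075)&(I[...,0]>I[...,1]+80),'red')
c=np.array([.6241,.0722])
for n,m in(('w',(z>.094)&(z<.106)&(I.min(-1)>150)),('r',(z>.06)&(z<.072)&(I[...,0]>I[...,1]+60))):
    q=P[m&near][:,:2]-c; r=np.hypot(*q.T); q=q[r>9]
    if len(q): print(n,len(q),np.degrees(np.arctan2(*q.mean(0)[::-1])).round(1),np.hypot(*q.mean(0)).round(4))
E
python3 k.py w4
```

```text
12.4 [ 0.042  0.347  1.588 -0.     1.209 -1.313] [0.50627746 0.0975788  0.20670746] [ 1.079e-01  9.942e-01 -2.000e-04 -9.000e-04]
knob 1151 [624.   72.1] [41.5 40.2] 64.9 [0.6214 0.0727 0.0992]
housing 1798 [623.   72.4] [71.8 63.6] 78.1 [0.6069 0.0773 0.0581]
deck 3366 [548.8  88.9] [59.4 93.7] 77.5 [0.5345 0.0919 0.0307]
bar 1106 [573.7  82.9] [33.7 40.1] 77.8 [0.5728 0.083  0.0467]
base 1541 [581.  82.] [ 96.5 158.8] 77.2 [0.5861 0.1082 0.0083]
wline 7 [619.8  78.4] [1.9 4.2] 64.1 [0.6183 0.0785 0.0999]
red 9 [610.1  87.6] [1.6 5.3] 50.9 [0.6099 0.0878 0.0666]
```

View pics/w4.png

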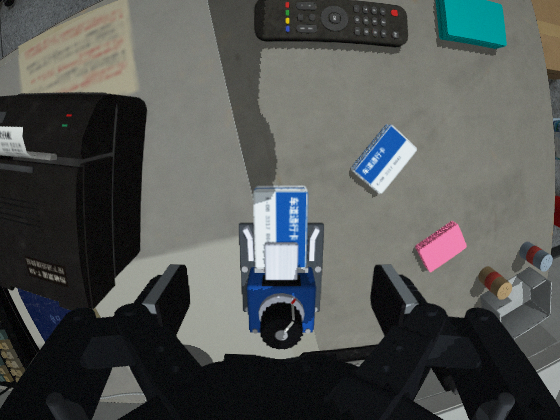

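The deck lies home under the bar at (280,230), and the knob is at (280,325). I'll check for obstacles around the knob before coming down on it.

```bash
python3 - <<'E'
import numpy as np
for f in('scene0','wrist0','side0'):
    P=np.load(f'pics/{f}.npz')['P'].reshape(-1,3);r=np.hypot(P[:,0]-.624,P[:,1]-.072)
    m=(r>.03)&(r<.16)&(P[:,2]>.065)&(P[:,2]<.35); 
    q=P[m]; print(f,m.sum())
    for lo in(.03,.05,.07,.09,.11,.13):
        k=(r[m]>lo)&(r[m]<lo+.02); 
        if k.sum():print(lo,k.sum(),np.median(q[k],0).round(3),q[k][:,2].max().round(3))
E
```

```text
scene0 1762
0.05 108 [0.592 0.013 0.318] 0.349
0.07 420 [0.575 0.009 0.306] 0.349
0.09 259 [0.545 0.012 0.327] 0.349
0.11 212 [0.518 0.013 0.33 ] 0.35
0.13 356 [0.502 0.012 0.313] 0.35
wrist0 36348
0.05 2004 [0.591 0.012 0.315] 0.339
0.07 10563 [0.58  0.01  0.305] 0.339
0.09 7642 [0.545 0.017 0.321] 0.336
0.11 7412 [0.518 0.011 0.321] 0.336
0.13 5146 [0.498 0.017 0.317] 0.335
side0 3984
0.05 1 [0.598 0.007 0.301] 0.301
0.07 577 [0.584 0.001 0.3  ] 0.349
0.09 987 [ 0.572 -0.012  0.297] 0.349
0.11 631 [ 0.538 -0.013  0.326] 0.347
0.13 725 [ 0.511 -0.013  0.327] 0.35
```

>>> drive_tool(series=[{"x":-0.0602,"y":0,"z":0,"wx":0,"wy":0,"wz":0,"fingers":85},{"x":-0.0602,"y":0,"z":0,"wx":0,"wy":0,"wz":0,"fingers":85},{"x":-0.0602,"y":0.001,"z":0,"wx":0,"wy":0,"wz":0,"fingers":85},{"x":-0.0602,"y":0,"z":0,"wx":0,"wy":0,"wz":0,"fingers":85},{"x":0,"y":0,"z":0,"wx":0,"wy":0,"wz":0,"fingers":85},{"x":0,"y":0,"z":0,"wx":0,"wy":0,"wz":0,"fingers":85},{"x":0,"y":0,"z":0,"wx":0,"wy":0,"wz":0,"fingers":85},{"x":0,"y":0,"z":0,"wx":0,"wy":0,"wz":0,"fingers":85}])

```text
time_s: 13.25
ee_pos: [0.6233, 0.0727, 0.2081]
orientation: [0.108, 0.994, 0.0, -0.0]
ft_force: [0.4, 0.8, 0.4]
width: 1.0
gripper_force: 0.0
```

```bash
python3 k.py w5
```

```text
13.25 [-0.006  0.549  1.255  0.     1.338 -1.361] [0.62330303 0.0727322  0.2080936 ] [ 1.076e-01  9.942e-01  0.000e+00 -1.000e-04]
knob 1842 [624.8  71.7] [40.6 40.8] 6.9 [0.6237 0.0721 0.0992]
housing 2561 [624.6  72.1] [71.4 64.5] 77.7 [0.612  0.079  0.0579]
deck 3754 [548.7  88.8] [58.1 92.4] 77.6 [0.5363 0.0916 0.0304]
bar 250 [587.  88.] [22.1 43.8] 31.1 [0.5895 0.0898 0.0465]
base 1847 [602.8  76.9] [ 96.3 116.2] 77.6 [0.5881 0.109  0.0081]
wline 46 [616.   81.5] [ 2.2 14. ] 42.2 [0.6162 0.0812 0.1   ]
red 12 [610.  88.] [2.  3.9] 44.3 [0.6098 0.0881 0.0663]
```

>>> drive_tool(series=[{"x":-0.0026,"y":-0.001,"z":0.08,"wx":0,"wy":0,"wz":0,"fingers":85},{"x":0,"y":0,"z":0.08,"wx":0,"wy":0,"wz":0,"fingers":85},{"x":0,"y":0,"z":0.06,"wx":0,"wy":0,"wz":0,"fingers":85},{"x":0,"y":0,"z":0.03,"wx":0,"wy":0,"wz":0,"fingers":85},{"x":0,"y":0,"z":0.024,"wx":0,"wy":0,"wz":0,"fingers":85},{"x":0,"y":0,"z":0,"wx":0,"wy":0,"wz":0,"fingers":85},{"x":0,"y":0,"z":0,"wx":0,"wy":0,"wz":0,"fingers":60},{"x":0,"y":0,"z":0,"wx":0,"wy":0,"wz":0,"fingers":50}], squeeze=40)

```text
time_s: 14.1
ee_pos: [0.626, 0.0717, 0.0723]
orientation: [0.108, 0.994, 0.0, 0.001]
ft_force: [-0.4, -0.2, -0.5]
width: 0.688
gripper_force: 0.0
```

>>> drive_tool(series=[{"x":0,"y":0,"z":0,"wx":0,"wy":0,"wz":0,"fingers":35},{"x":0,"y":0,"z":0,"wx":0,"wy":0,"wz":0,"fingers":35},{"x":0,"y":0,"z":0,"wx":0,"wy":0,"wz":0,"fingers":35},{"x":0,"y":0,"z":0,"wx":0,"wy":0,"wz":0,"fingers":35},{"x":0,"y":0,"z":0,"wx":0,"wy":0,"wz":0,"fingers":35},{"x":0,"y":0,"z":0,"wx":0,"wy":0,"wz":0,"fingers":35},{"x":0,"y":0,"z":0,"wx":0,"wy":0,"wz":0,"fingers":35},{"x":0,"y":0,"z":0,"wx":0,"wy":0,"wz":0,"fingers":35}])

```text
time_s: 14.9
ee_pos: [0.6259, 0.0721, 0.0722]
orientation: [0.108, 0.994, 0.0, 0.001]
ft_force: [-0.8, 2.3, 5.5]
width: 0.44
gripper_force: 40.0
```

```bash
cat > st.py <<'E'
from rig import bot;import numpy as np
s=bot.sense();q=s['orientation'];print(s['time_s'],s['ee_pos'].round(4),'yaw',np.degrees(2*np.arctan2(q[1],q[0])).round(2)%360,'F',s['ft_force'].round(2),'M',s['moment'].round(3),'jt6',s['joint_torque'][5].round(3),'q6',s['qpos'][5].round(3),s['width'],s['gripper_force'])
E
python3 st.py
```

```text
14.9 [0.6259 0.0721 0.0722] yaw 167.63 F [-0.85  2.29  5.55] M [0.418 0.133 0.028] jt6 -0.001 q6 -1.362 0.4401205594248981 39.994715452194214
```

>>> drive_tool(series=[{"x":0,"y":0,"z":0,"wx":0,"wy":0,"wz":1,"fingers":35},{"x":0,"y":0,"z":0,"wx":0,"wy":0,"wz":1,"fingers":35},{"x":0,"y":0,"z":0,"wx":0,"wy":0,"wz":1,"fingers":35},{"x":0,"y":0,"z":0,"wx":0,"wy":0,"wz":1,"fingers":35},{"x":0,"y":0,"z":0,"wx":0,"wy":0,"wz":1,"fingers":35},{"x":0,"y":0,"z":0,"wx":0,"wy":0,"wz":1,"fingers":35},{"x":0,"y":0,"z":0,"wx":0,"wy":0,"wz":1,"fingers":35},{"x":0,"y":0,"z":0,"wx":0,"wy":0,"wz":1,"fingers":35}])

```text
time_s: 15.7
ee_pos: [0.6255, 0.0717, 0.0722]
orientation: [0.557, 0.831, 0.0, 0.001]
ft_force: [-2.6, 0.5, 6.8]
width: 0.442
gripper_force: 40.2
```

```bash
python3 st.py
```

```text
15.7 [0.6255 0.0717 0.0722] yaw 112.37 F [-2.61  0.51  6.77] M [0.12  0.439 0.165] jt6 -1.431 q6 -0.398 0.44157363973199043 40.173736810684204
```

The wrist moment about z is 0.165 N m, the expected screw drag. I'll finish this stroke.

>>> drive_tool(series=[{"x":0,"y":0,"z":0,"wx":0,"wy":0,"wz":1,"fingers":35},{"x":0,"y":0,"z":0,"wx":0,"wy":0,"wz":1,"fingers":35},{"x":0,"y":0,"z":0,"wx":0,"wy":0,"wz":1,"fingers":35},{"x":0,"y":0,"z":0,"wx":0,"wy":0,"wz":0.5,"fingers":35},{"x":0,"y":0,"z":0,"wx":0,"wy":0,"wz":0,"fingers":35},{"x":0,"y":0,"z":0,"wx":0,"wy":0,"wz":0,"fingers":35},{"x":0,"y":0,"z":0,"wx":0,"wy":0,"wz":0,"fingers":35},{"x":0,"y":0,"z":0,"wx":0,"wy":0,"wz":0,"fingers":35}])

```text
time_s: 16.5
ee_pos: [0.6253, 0.0717, 0.0722]
orientation: [0.716, 0.698, 0.0, 0.0]
ft_force: [-3.6, 0.8, 8.1]
width: 0.439
gripper_force: 40.4
```

```bash
python3 st.py
```

```text
16.5 [0.6253 0.0717 0.0722] yaw 88.55 F [-3.56  0.78  8.14] M [ 0.145  0.571 -0.106] jt6 -0.076 q6 0.018 0.43925093492951084 40.37194311618805
```

>>> drive_tool(series=[{"x":0,"y":0,"z":0,"wx":0,"wy":0,"wz":0,"fingers":45},{"x":0,"y":0,"z":0,"wx":0,"wy":0,"wz":0,"fingers":85},{"x":0,"y":0,"z":0,"wx":0,"wy":0,"wz":0,"fingers":85},{"x":0,"y":0,"z":0,"wx":0,"wy":0,"wz":0,"fingers":85},{"x":0,"y":0,"z":-0.06,"wx":0,"wy":0,"wz":0,"fingers":85},{"x":0,"y":0,"z":-0.08,"wx":0,"wy":0,"wz":0,"fingers":85},{"x":0,"y":0,"z":-0.08,"wx":0,"wy":0,"wz":0,"fingers":85},{"x":0,"y":0,"z":0,"wx":0,"wy":0,"wz":0,"fingers":85}])

```text
time_s: 17.3
ee_pos: [0.6283, 0.0716, 0.1873]
orientation: [0.716, 0.698, 0.004, 0.004]
ft_force: [1.1, -1.2, -0.2]
width: 0.998
gripper_force: 0.0
```

>>> drive_tool(series=[{"x":0,"y":0,"z":0,"wx":0,"wy":0,"wz":-1,"fingers":85},{"x":0,"y":0,"z":0,"wx":0,"wy":0,"wz":-1,"fingers":85},{"x":0,"y":0,"z":0,"wx":0,"wy":0,"wz":-1,"fingers":85},{"x":0,"y":0,"z":0,"wx":0,"wy":0,"wz":-1,"fingers":85},{"x":0,"y":0,"z":0,"wx":0,"wy":0,"wz":-1,"fingers":85},{"x":0,"y":0,"z":0,"wx":0,"wy":0,"wz":-1,"fingers":85},{"x":0,"y":0,"z":0,"wx":0,"wy":0,"wz":-1,"fingers":85},{"x":0,"y":0,"z":0,"wx":0,"wy":0,"wz":-1,"fingers":85}])

```text
time_s: 18.1
ee_pos: [0.625, 0.0716, 0.18]
orientation: [0.31, 0.951, -0.0, -0.0]
ft_force: [0.8, -0.5, 0.2]
width: 0.998
gripper_force: 0.0
```

>>> drive_tool(series=[{"x":0,"y":0,"z":0,"wx":0,"wy":0,"wz":-1,"fingers":85},{"x":0,"y":0,"z":0,"wx":0,"wy":0,"wz":-1,"fingers":85},{"x":0,"y":0,"z":0,"wx":0,"wy":0,"wz":-1,"fingers":85},{"x":0,"y":0,"z":0,"wx":0,"wy":0,"wz":-0.5,"fingers":85},{"x":0,"y":0,"z":0,"wx":0,"wy":0,"wz":0,"fingers":85},{"x":0,"y":0,"z":0,"wx":0,"wy":0,"wz":0,"fingers":85},{"x":0,"y":0,"z":0,"wx":0,"wy":0,"wz":0,"fingers":85},{"x":0,"y":0,"z":0,"wx":0,"wy":0,"wz":0,"fingers":85}])

```text
time_s: 18.9
ee_pos: [0.6252, 0.0716, 0.1807]
orientation: [0.108, 0.994, -0.0, -0.0]
ft_force: [0.5, -0.4, -0.9]
width: 0.997
gripper_force: 0.0
```

```bash
python3 st.py; python3 k.py w6; python3 -c "
import cv2;i=cv2.imread('pics/w6.png')[170:390,170:390];cv2.imwrite('pics/w6c.png',cv2.resize(i,(580,580),interpolation=2))"
```

```text
18.9 [0.6252 0.0716 0.1807] yaw 167.58 F [ 0.51 -0.36 -0.9 ] M [-0.001  0.034  0.009] jt6 0.013 q6 -1.362 0.9971940954641915 0.0
18.9 [-0.008  0.573  1.29  -0.     1.278 -1.362] [0.62517289 0.07162505 0.18069443] [ 0.1082  0.9941 -0.     -0.    ]
knob 2213 [624.3  72. ] [40. 40.] 19.7 [0.6233 0.0723 0.0992]
housing 3008 [623.9  72.4] [71.7 63.3] 77.4 [0.611  0.078  0.0579]
deck 4297 [548.4  89.1] [58.7 93.8] 77.6 [0.5363 0.0911 0.0304]
bar 23 [589.   96.1] [ 2.7 14.2] 67.2 [0.593  0.0947 0.0406]
base 2038 [602.2  77. ] [ 96.5 115.1] 77.5 [0.5866 0.1089 0.008 ]
wline 59 [632.3  82.5] [14.6  2.2] 53.8 [0.6321 0.0823 0.0999]
```

View pics/w6c.png

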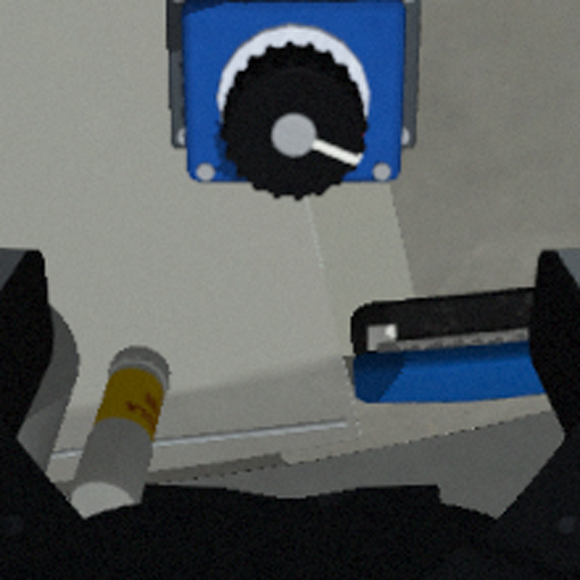

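The white line now points at 53° (the line runs from (295,135) to (360,160)), so the knob turned 80° with the collar. The bar is about on the deck. I'll regrasp and turn slowly while watching the torque.

>>> drive_tool(series=[{"x":0.001,"y":0,"z":0.08,"wx":0,"wy":0,"wz":0,"fingers":85},{"x":0,"y":0,"z":0.08,"wx":0,"wy":0,"wz":0,"fingers":85},{"x":0,"y":0,"z":0.04,"wx":0,"wy":0,"wz":0,"fingers":85},{"x":0,"y":0,"z":0.017,"wx":0,"wy":0,"wz":0,"fingers":85},{"x":0,"y":0,"z":0,"wx":0,"wy":0,"wz":0,"fingers":85},{"x":0,"y":0,"z":0,"wx":0,"wy":0,"wz":0,"fingers":60},{"x":0,"y":0,"z":0,"wx":0,"wy":0,"wz":0,"fingers":50},{"x":0,"y":0,"z":0,"wx":0,"wy":0,"wz":0,"fingers":35}])

```text
time_s: 19.75
ee_pos: [0.6255, 0.0717, 0.0737]
orientation: [0.108, 0.994, 0.0, 0.001]
ft_force: [-0.3, 0.8, -1.3]
width: 0.51
gripper_force: 0.0
```

>>> drive_tool(series=[{"x":0,"y":0,"z":0,"wx":0,"wy":0,"wz":0,"fingers":35},{"x":0,"y":0,"z":0,"wx":0,"wy":0,"wz":0,"fingers":35},{"x":0,"y":0,"z":0,"wx":0,"wy":0,"wz":0,"fingers":35},{"x":0,"y":0,"z":0,"wx":0,"wy":0,"wz":0,"fingers":35},{"x":0,"y":0,"z":0,"wx":0,"wy":0,"wz":0,"fingers":35},{"x":0,"y":0,"z":0,"wx":0,"wy":0,"wz":0,"fingers":35},{"x":0,"y":0,"z":0,"wx":0,"wy":0,"wz":0,"fingers":35},{"x":0,"y":0,"z":0,"wx":0,"wy":0,"wz":0,"fingers":35}])

```text
time_s: 20.55
ee_pos: [0.6255, 0.0722, 0.0739]
orientation: [0.108, 0.994, 0.0, 0.001]
ft_force: [-0.9, 2.5, 5.7]
width: 0.443
gripper_force: 39.9
```

```bash
python3 st.py
```

```text
20.55 [0.6255 0.0722 0.0739] yaw 167.63 F [-0.92  2.5   5.72] M [0.392 0.178 0.006] jt6 0.002 q6 -1.362 0.4427905109318148 39.915897846221924
```

>>> drive_tool(series=[{"x":0,"y":0,"z":0,"wx":0,"wy":0,"wz":0.12,"fingers":35},{"x":0,"y":0,"z":0,"wx":0,"wy":0,"wz":0.12,"fingers":35},{"x":0,"y":0,"z":0,"wx":0,"wy":0,"wz":0.12,"fingers":35},{"x":0,"y":0,"z":0,"wx":0,"wy":0,"wz":0.12,"fingers":35},{"x":0,"y":0,"z":0,"wx":0,"wy":0,"wz":0.12,"fingers":35},{"x":0,"y":0,"z":0,"wx":0,"wy":0,"wz":0.12,"fingers":35},{"x":0,"y":0,"z":0,"wx":0,"wy":0,"wz":0.12,"fingers":35},{"x":0,"y":0,"z":0,"wx":0,"wy":0,"wz":0.12,"fingers":35}])

```text
time_s: 21.35
ee_pos: [0.6255, 0.0722, 0.0739]
orientation: [0.165, 0.986, 0.0, 0.001]
ft_force: [-0.9, 2.3, 6.5]
width: 0.44
gripper_force: 40.0
```

```bash
python3 st.py
```

```text
21.35 [0.6255 0.0722 0.0739] yaw 161.03 F [-0.89  2.28  6.51] M [0.362 0.15  0.219] jt6 0.01 q6 -1.247 0.43997572841390553 40.04262149333954
```

>>> drive_tool(series=[{"x":0,"y":0,"z":0,"wx":0,"wy":0,"wz":0.12,"fingers":35},{"x":0,"y":0,"z":0,"wx":0,"wy":0,"wz":0.12,"fingers":35},{"x":0,"y":0,"z":0,"wx":0,"wy":0,"wz":0.12,"fingers":35},{"x":0,"y":0,"z":0,"wx":0,"wy":0,"wz":0.12,"fingers":35},{"x":0,"y":0,"z":0,"wx":0,"wy":0,"wz":0.12,"fingers":35},{"x":0,"y":0,"z":0,"wx":0,"wy":0,"wz":0.12,"fingers":35},{"x":0,"y":0,"z":0,"wx":0,"wy":0,"wz":0.12,"fingers":35},{"x":0,"y":0,"z":0,"wx":0,"wy":0,"wz":0.12,"fingers":35}])

```text
time_s: 22.15
ee_pos: [0.6255, 0.0721, 0.0739]
orientation: [0.221, 0.975, 0.0, 0.001]
ft_force: [-1.5, 3.1, 5.5]
width: 0.445
gripper_force: 40.0
```

```bash
python3 st.py
```

```text
22.15 [0.6255 0.0721 0.0739] yaw 154.42 F [-1.55  3.12  5.52] M [0.269 0.158 0.214] jt6 -0.033 q6 -1.132 0.4453069947240878 39.99293088912964
```

>>> drive_tool(series=[{"x":0,"y":0,"z":0,"wx":0,"wy":0,"wz":0.12,"fingers":35},{"x":0,"y":0,"z":0,"wx":0,"wy":0,"wz":0.12,"fingers":35},{"x":0,"y":0,"z":0,"wx":0,"wy":0,"wz":0.12,"fingers":35},{"x":0,"y":0,"z":0,"wx":0,"wy":0,"wz":0.12,"fingers":35},{"x":0,"y":0,"z":0,"wx":0,"wy":0,"wz":0.12,"fingers":35},{"x":0,"y":0,"z":0,"wx":0,"wy":0,"wz":0.12,"fingers":35},{"x":0,"y":0,"z":0,"wx":0,"wy":0,"wz":0.12,"fingers":35},{"x":0,"y":0,"z":0,"wx":0,"wy":0,"wz":0.12,"fingers":35}])

```text
time_s: 22.95
ee_pos: [0.6255, 0.0722, 0.0739]
orientation: [0.277, 0.961, 0.001, 0.001]
ft_force: [-0.7, 1.8, 6.4]
width: 0.446
gripper_force: 40.1
```

```bash
python3 st.py
```

```text
22.95 [0.6255 0.0722 0.0739] yaw 147.82 F [-0.69  1.84  6.41] M [0.31  0.131 0.098] jt6 -0.085 q6 -1.016 0.44617270482385396 40.08545458316803
```

The torque is now falling, so the clutch is slipping. I'll continue slowly.

>>> drive_tool(series=[{"x":0,"y":0,"z":0,"wx":0,"wy":0,"wz":0.12,"fingers":35},{"x":0,"y":0,"z":0,"wx":0,"wy":0,"wz":0.12,"fingers":35},{"x":0,"y":0,"z":0,"wx":0,"wy":0,"wz":0.12,"fingers":35},{"x":0,"y":0,"z":0,"wx":0,"wy":0,"wz":0.12,"fingers":35},{"x":0,"y":0,"z":0,"wx":0,"wy":0,"wz":0.12,"fingers":35},{"x":0,"y":0,"z":0,"wx":0,"wy":0,"wz":0.12,"fingers":35},{"x":0,"y":0,"z":0,"wx":0,"wy":0,"wz":0.12,"fingers":35},{"x":0,"y":0,"z":0,"wx":0,"wy":0,"wz":0.12,"fingers":35}])

```text
time_s: 23.75
ee_pos: [0.6255, 0.0721, 0.0739]
orientation: [0.332, 0.943, 0.001, 0.001]
ft_force: [-0.6, 1.7, 6.0]
width: 0.44
gripper_force: 40.1
```

```bash
python3 st.py
```

```text
23.75 [0.6255 0.0721 0.0739] yaw 141.21 F [-0.62  1.7   6.05] M [0.303 0.213 0.037] jt6 -0.145 q6 -0.901 0.44013727258283214 40.09601175785065
```

>>> drive_tool(series=[{"x":0,"y":0,"z":0,"wx":0,"wy":0,"wz":0.12,"fingers":35},{"x":0,"y":0,"z":0,"wx":0,"wy":0,"wz":0.12,"fingers":35},{"x":0,"y":0,"z":0,"wx":0,"wy":0,"wz":0.12,"fingers":35},{"x":0,"y":0,"z":0,"wx":0,"wy":0,"wz":0.12,"fingers":35},{"x":0,"y":0,"z":0,"wx":0,"wy":0,"wz":0.12,"fingers":35},{"x":0,"y":0,"z":0,"wx":0,"wy":0,"wz":0.12,"fingers":35},{"x":0,"y":0,"z":0,"wx":0,"wy":0,"wz":0,"fingers":35},{"x":0,"y":0,"z":0,"wx":0,"wy":0,"wz":0,"fingers":35}])

```text
time_s: 24.55
ee_pos: [0.6254, 0.0721, 0.0738]
orientation: [0.372, 0.928, 0.001, 0.001]
ft_force: [-0.6, 2.0, 6.2]
width: 0.439
gripper_force: 40.1
```

```bash
python3 st.py
```

```text
24.55 [0.6254 0.0721 0.0738] yaw 136.28 F [-0.55  2.02  6.15] M [0.249 0.202 0.08 ] jt6 -0.007 q6 -0.815 0.43897977520036335 40.10501146316528
```

>>> drive_tool(series=[{"x":0,"y":0,"z":0,"wx":0,"wy":0,"wz":0.12,"fingers":35},{"x":0,"y":0,"z":0,"wx":0,"wy":0,"wz":0.12,"fingers":35},{"x":0,"y":0,"z":0,"wx":0,"wy":0,"wz":0.12,"fingers":35},{"x":0,"y":0,"z":0,"wx":0,"wy":0,"wz":0.12,"fingers":35},{"x":0,"y":0,"z":0,"wx":0,"wy":0,"wz":0,"fingers":35},{"x":0,"y":0,"z":0,"wx":0,"wy":0,"wz":0,"fingers":35},{"x":0,"y":0,"z":0,"wx":0,"wy":0,"wz":0,"fingers":35},{"x":0,"y":0,"z":0,"wx":0,"wy":0,"wz":0,"fingers":35}])

```text
time_s: 25.35
ee_pos: [0.6254, 0.0721, 0.0739]
orientation: [0.399, 0.917, 0.001, 0.001]
ft_force: [-1.7, 1.6, 7.0]
width: 0.441
gripper_force: 40.1
```

```bash
cat > av.py <<'E'
from rig import bot,vision;import numpy as np
M=[]
for k in range(8): M.append(bot.sense()['moment'][2]); i,_=vision.snapshot('wrist')
import cv2;cv2.imwrite('pics/av.png',i[...,::-1]);print(np.round(M,3),np.mean(M).round(3),np.std(M).round(3))
E
python3 st.py;python3 av.py
```

```text
25.35 [0.6254 0.0721 0.0739] yaw 132.97 F [-1.66  1.6   7.01] M [ 0.212  0.213 -0.096] jt6 -0.047 q6 -0.757 0.4408443935999098 40.107550621032715
[-0.096 -0.04  -0.086 -0.041 -0.071 -0.024  0.008 -0.071] -0.053 0.033
```

Averaged torque is -0.05 N m, so the clutch has passed its zero point and now pulls forward. I'll turn 0.05 rad more, then let go and look.

>>> drive_tool(series=[{"x":0,"y":0,"z":0,"wx":0,"wy":0,"wz":0.14,"fingers":35},{"x":0,"y":0,"z":0,"wx":0,"wy":0,"wz":0.14,"fingers":35},{"x":0,"y":0,"z":0,"wx":0,"wy":0,"wz":0.14,"fingers":35},{"x":0,"y":0,"z":0,"wx":0,"wy":0,"wz":0,"fingers":35},{"x":0,"y":0,"z":0,"wx":0,"wy":0,"wz":0,"fingers":35},{"x":0,"y":0,"z":0,"wx":0,"wy":0,"wz":0,"fingers":35},{"x":0,"y":0,"z":0,"wx":0,"wy":0,"wz":0,"fingers":35},{"x":0,"y":0,"z":0,"wx":0,"wy":0,"wz":0,"fingers":35}])

```text
time_s: 26.55
ee_pos: [0.6254, 0.0721, 0.0739]
orientation: [0.422, 0.907, 0.001, 0.001]
ft_force: [-0.7, 1.5, 6.4]
width: 0.44
gripper_force: 40.1
```

```bash
python3 st.py;python3 av.py
```

```text
26.55 [0.6254 0.0721 0.0739] yaw 130.08 F [-0.67  1.46  6.36] M [ 0.215  0.241 -0.058] jt6 -0.07 q6 -0.707 0.440086220193138 40.10828375816345
[-0.058 -0.051 -0.062 -0.138 -0.028 -0.104 -0.048 -0.059] -0.068 0.033
```

Still pulling forward, at -0.07 N m. I'll release, let it snap to 40°, then rise.

>>> drive_tool(series=[{"x":0,"y":0,"z":0,"wx":0,"wy":0,"wz":0,"fingers":60},{"x":0,"y":0,"z":0,"wx":0,"wy":0,"wz":0,"fingers":85},{"x":0,"y":0,"z":0,"wx":0,"wy":0,"wz":0,"fingers":85},{"x":0,"y":0,"z":0,"wx":0,"wy":0,"wz":0,"fingers":85},{"x":0,"y":0,"z":-0.06,"wx":0,"wy":0,"wz":0,"fingers":85},{"x":0,"y":0,"z":-0.08,"wx":0,"wy":0,"wz":0,"fingers":85},{"x":0,"y":0,"z":-0.08,"wx":0,"wy":0,"wz":0,"fingers":85},{"x":0,"y":0,"z":0,"wx":0,"wy":0,"wz":0,"fingers":85}])

```text
time_s: 27.75
ee_pos: [0.6277, 0.0717, 0.1888]
orientation: [0.422, 0.907, 0.002, 0.005]
ft_force: [1.3, -0.3, 0.4]
width: 0.993
gripper_force: 0.0
```

>>> drive_tool(series=[{"x":0.08,"y":-0.06,"z":0,"wx":0,"wy":0,"wz":0,"fingers":85},{"x":0.08,"y":-0.06,"z":0,"wx":0,"wy":0,"wz":0,"fingers":85},{"x":0,"y":0,"z":0,"wx":0,"wy":0,"wz":0,"fingers":85},{"x":0,"y":0,"z":0,"wx":0,"wy":0,"wz":0,"fingers":85},{"x":0,"y":0,"z":0,"wx":0,"wy":0,"wz":0,"fingers":85},{"x":0,"y":0,"z":0,"wx":0,"wy":0,"wz":0,"fingers":85},{"x":0,"y":0,"z":0,"wx":0,"wy":0,"wz":0,"fingers":85},{"x":0,"y":0,"z":0,"wx":0,"wy":0,"wz":0,"fingers":85}])

```text
time_s: 28.55
ee_pos: [0.5279, 0.0941, 0.1821]
orientation: [0.422, 0.907, -0.0, 0.0]
ft_force: [0.4, 0.3, 0.3]
width: 0.999
gripper_force: 0.0
```

```bash
python3 k.py w7; python3 - <<'E'
from h import *
a=cv2.imread('pics/w7.png'); b,P=cloud('scene'); b=b[130:215,265:350,::-1]
cv2.imwrite('pics/w7c.png',np.hstack([cv2.resize(a[150:420,150:410],(480,500),interpolation=2),cv2.resize(b,(320,500),interpolation=2)]))
E
```

```text
28.55 [ 0.033  0.406  1.569 -0.     1.166 -0.666] [0.52788607 0.0940996  0.18209616] [ 4.221e-01  9.065e-01 -0.000e+00  1.000e-04]
knob 1445 [622.9  71.6] [38.3 39.9] 50.6 [0.6214 0.0732 0.0993]
housing 1875 [623.   72.6] [72.3 62.2] 78.0 [0.6045 0.0795 0.058 ]
deck 4105 [548.9  89.3] [59.8 94.7] 77.2 [0.5351 0.0936 0.0306]
bar 1379 [574.1  82.9] [33.9 39.8] 78.1 [0.5732 0.0836 0.0413]
base 1832 [580.4  82. ] [ 97.1 159.3] 77.2 [0.5867 0.1133 0.0083]
```

View pics/w7c.png

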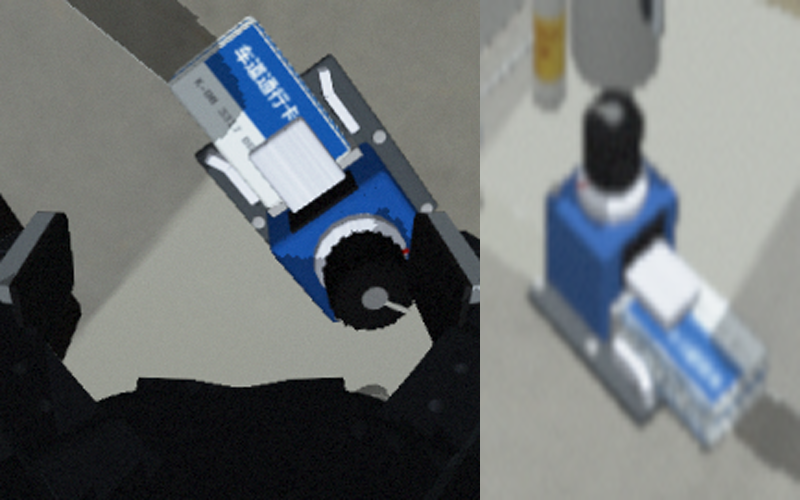

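The bar top is now 41.3 mm high, right for resting on the deck. The red line is at about (405,252), and the white line points to (403,310), partly hidden by a finger. I'll take a clearer view of the two lines.

>>> drive_tool(series=[{"x":-0.083,"y":0.055,"z":0,"wx":0,"wy":0,"wz":0,"fingers":85},{"x":-0.083,"y":0.055,"z":0,"wx":0,"wy":0,"wz":0,"fingers":85},{"x":0,"y":0,"z":0,"wx":0,"wy":0,"wz":1,"fingers":85},{"x":0,"y":0,"z":0,"wx":0,"wy":0,"wz":1,"fingers":85},{"x":0,"y":0,"z":0,"wx":0,"wy":0,"wz":1,"fingers":85},{"x":0,"y":0,"z":0,"wx":0,"wy":0,"wz":1,"fingers":85},{"x":0,"y":0,"z":0,"wx":0,"wy":0,"wz":1,"fingers":85},{"x":0,"y":0,"z":0,"wx":0,"wy":0,"wz":1,"fingers":85}])

```text
time_s: 29.45
ee_pos: [0.6229, 0.0662, 0.1821]
orientation: [0.716, 0.698, -0.0, -0.0]
ft_force: [0.5, -0.3, 0.6]
width: 0.995
gripper_force: 0.0
```

>>> drive_tool(series=[{"x":0,"y":0,"z":0,"wx":0,"wy":0,"wz":1,"fingers":85},{"x":0,"y":0,"z":0,"wx":0,"wy":0,"wz":1,"fingers":85},{"x":0,"y":0,"z":0,"wx":0,"wy":0,"wz":1,"fingers":85},{"x":0,"y":0,"z":0,"wx":0,"wy":0,"wz":1,"fingers":85},{"x":0,"y":0,"z":0,"wx":0,"wy":0,"wz":1,"fingers":85},{"x":0,"y":0,"z":0,"wx":0,"wy":0,"wz":0,"fingers":85},{"x":0,"y":0,"z":0,"wx":0,"wy":0,"wz":0,"fingers":85},{"x":0,"y":0,"z":0,"wx":0,"wy":0,"wz":0,"fingers":85}])

```text
time_s: 30.25
ee_pos: [0.6229, 0.0662, 0.1823]
orientation: [0.889, 0.459, 0.0, 0.0]
ft_force: [0.8, -0.6, -0.6]
width: 0.995
gripper_force: 0.0
```

```bash
python3 k.py w8; python3 - <<'E'
from h import *
i,P=cloud('wrist');I=i.astype(int);c=np.array([.6243,.072]);x,y,z=P[...,0],P[...,1],P[...,2]
r=np.hypot(x-c[0],y-c[1])
for n,m in(('white',(z>.096)&(z<.104)&(r>8)&(r<20)&(I.min(-1)>110)),('red',(z>.06)&(z<.075)&(r<28)&(I[...,0]>1.6*I[...,1])&(I[...,0]>80))):
    q=P[m][:,:2]-c;print(n,len(q),np.degrees(np.arctan2(q[:,1],q[:,0])).mean().round(1) if len(q) else '')
cv2.imwrite('pics/w8c.png',cv2.resize(i[130:350,170:390,::-1],(580,580),interpolation=2))
E
```

```text
30.25 [-0.016  0.567  1.297  0.     1.278  0.602] [0.62286001 0.06622022 0.18227663] [0.8887 0.4585 0.     0.    ]
knob 2241 [624.8  72.2] [40.4 40.1] 31.7 [0.6256 0.0731 0.099 ]
housing 2943 [624.2  72.7] [72.1 63.4] 77.6 [0.6346 0.0891 0.0577]
deck 2724 [545.7  88.8] [56.1 88.5] 78.0 [0.5376 0.0961 0.0302]
bar 87 [581.3  96.1] [ 4.9 22.2] 77.5 [0.5849 0.0962 0.0408]
base 2047 [584.6  81.3] [ 95.9 153. ] 77.7 [0.6105 0.1128 0.0079]
red 15 [637.9  89.5] [5.5 0.8] 54.5 [0.6379 0.0895 0.0662]
white 0 
red 18 52.4
```

View pics/w8c.png

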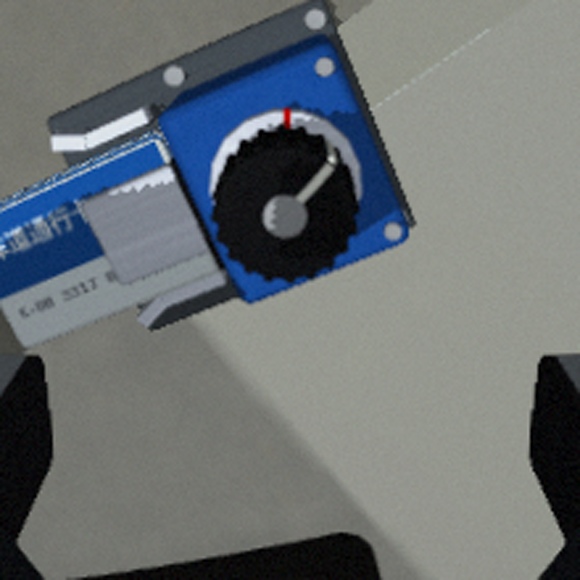

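The red line at (288,117) points straight up, and the white line ends at (335,157), 40° clockwise of it, so the knob has clicked. The deck measures 56 x 88 mm centred at (545.7, 88.8), within 1 mm of home, and the hand is clear. Handing in.

```bash
python3 -c "
from rig import bot;print(bot.hand_in())"
```

```text
the job is handed in; nothing more can be done
None
```

The job is handed in, with no verdict returned: the deck is within 1 mm of home against the stop with the clamp bar down on it, the knob has clicked (white line 40° clockwise of the red), the hand is clear and the coin rolls were not touched; I did not measure the clamping force.

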